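Stow a torch nozzle and close the chest by its locking lid stay

ROBOT

A 6-joint arm with a two-finger parallel gripper is mounted at the origin on the work surface. World frame = base frame: x ahead of the robot, y to its left, z up, the work surface at z = 0. Lengths are in mm, angles in rad, forces in N, time in s.
With the tool pointing down it reaches from about 275 to 1000 mm from the base axis. Payload 8.4 kg.
Tool frame: the origin (TCP) lies on the centre line of the jaws, within the pads' length; the fingertips stand r.tip_reach ahead of it and the grasp point (between the pads) lies 11 mm behind it (r.tip_reach is the distance from the TCP to the fingertips, in mm); z points along the fingers, y is the line along which they close (so a half turn about z gives the same grasp; the last joint's range is limited). The gripper opens to 85 mm and grips with 20 to 120 N. Pads are 22 mm wide; open, the fingers measure 114 mm over their backs; the gripper's body (76 mm by 85 mm) begins 54 mm behind the grasp point. The pads swing forward as they close: fully open they stand 13 mm farther back than shut.
Start: joints at [-1.332, 0.353, 1.633, -0, 1.155, -0.002], TCP at [149.048, -606.97, 239.281] pointing down, gripper open.
Joint ranges: [-2.63, 2.63], [-0.92, 2.1], [0.06, 2.66], [-1.3, 4.44], [0, 2.69], [-3.02, 3.02]. Speed limits (rad/s): [2.22, 2.22, 2.79, 3.14, 3.14, 3.14].

INTERFACE

Orientations are given as [roll, pitch, yaw] about the fixed x, y, z axes, in that order (R = Rz(yaw) Ry(pitch) Rx(roll)).
In Python, from rig import r gives the robot as it stands.
- The arm moves only by the tool carry_out, never from a script. Its argument "targets" is a list of rows, each an object with "dp": the shift along the tool's x, y, z in mm, a list of three; "yaw": the turn about the tool's z in degrees. A call has 1 to 12 rows; each row is the pose to reach, as a shift and turn from the pose commanded when the call began, along the tool's axes at that moment; what a row does not reach only later rows make up. A row lasts 1/8 s, in which the tool goes at most 62.5 mm and 10.7 degrees, less where a joint would pass 70% of its speed; a pose out of reach is approached as far as the arm can. A call with a gripper value outside its range is refused whole. "fingers" is the opening, from -1 (shut) to 1 (fully open), so that 0 is half open, set as the call begins (left out, the last holds). The fingers move at their own pace and stop on an object; "grip_force" is the grip in N (left out, the last holds). Time passes only in rows, so rows that repeat a pose let the fingers close. It gives the time, the measured TCP pose, the force, the opening and the grip force at its end, in the units of the state.
- r.sense(): the state, without advancing time (a new reading comes with each control period).
- r.grab_frame(name): name is "scene" or "side" or "wrist"; returns the picture (400x640x3 uint8, red, green, blue); there is no depth.
- r.get_calibration(name): a dict with "fx", "fy", "cx", "cy" (pixels), "dist_coeffs" ([k1, k2, p1, p2, k3] as OpenCV has them; the pictures are not rectified), "rvec" (rotation vector, rad) and "tvec" (3), from world to camera coordinates, as OpenCV has them. Camera axes: x right, y down, z forward; pixel columns grow to the right and rows downward; lengths in mm; the calibration is good to about 2 mm. A picture is of the moment at which its call begins: read the wrist's pose just before it. get_calibration takes no time and is no camera call; for the wrist camera it gives the pose at the moment of the call.
- r.sign_off(): hands the job in; it is judged then, once.
The state is a dict: "clock": time; "qpos": joint angles; "qvel": joint speeds; "joint_efforts": joint torques, N m; "eef_pos": TCP position; "tcp_rot": TCP orientation; "contact_force": force on the tool from outside, world axes, zero at the start; "wrist_torque": the same for the moment, N m; "opening": opening from 0.0 (shut) to 1.0 (fully open); "grasp_force": force on a finger pad.
Only numpy, scipy, OpenCV 4.12 (cv2) and the standard library are available. Lean on these libraries where they do the work, as an engineer would, in place of code of your own. Each camera call takes 0.05 s, during which the arm holds its last target. There are 200 camera calls.

TASK

Raise the lid of the orange consumables chest by its handle until the folding stay locks and holds the lid open on its own, then set the copper torch nozzle down in the empty front bay without dropping it. Next take the red grip at the stay's knee, lift slightly to unlock the stay, fold the knee towards the front and, still holding the grip, let the lid down gently until it is fully shut. Never force the stay, for its foot bracket must not slip; do not let the lid fall, and leave the other things on the table alone.

Things in the scene. Friction and masses are not known exactly. Their poses are not given: they have to be found in the camera images.
- chest: Orange sheet-steel chest fixed to the table, 185 deep (its x) by 280 wide (its y) by 120 mm high, walls 3 mm. Origin: centre of its underside. Its -x side is the front (robot side), lid hinged along the rear top edge, stay on its outer -y end. Inside, a divider 50 mm high at x = +12 mm; boxes fill the rear.
- nozzle_bay (a point): Centre of the floor of the empty front bay: free floor 99 mm (x, from -89 to +10) by 274 mm (y), 3 mm above the table; this point is at chest x = -40, y = 0 mm. Chest walls rise 117 mm above it. The raised lid leans over the rear: its handle, 330 mm above the table, is 45 to 100 mm behind this point.
- lid (a joint): Lid hinge angle in rad: 0 shut, grows as it opens. The stay comes up taut between about 1.29 and 1.54 (it differs from chest to chest, so it must be felt); lowered from there by about 0.1 it rests locked, between 1.19 and 1.43. Released when not locked, it falls shut. Lid 0.5 to 0.9 kg.
- lid_hinge (a point): Middle of the lid's hinge line: chest x = +92.5, y = 0, 120 mm above the table. The hinge line runs along the chest's y.
- lid_handle (a point): Centre of the lid's round steel handle bar, 12 mm thick, 98 mm clear between its two arms, along the chest's y. 225 mm from the hinge line and 4 mm above it when shut; its centre is 35 mm out from the lid's front edge, with free space all round. Once the stay is taut, some 6 N more here, along the path, is the most it bears before the bracket slips.
- knee (a point): Centre of the red grip on the stay's knee pin: a freely turning sleeve, 18 mm thick (23 at its end collars), 68 mm long, along the chest's y; this point is 54 mm out from the chest's -y wall. About 47 mm above the table with the lid shut, 173 mm when locked open. In folding, the knee swings to the front (chest -x), then down, on a circle of 79 to 87 mm about the foot pin.
- stay_foot (a point): Foot pin, near chest x = +3, y = -152, about 100 mm above the table. Two steel links, 79 mm between pins, run from here to a lug on the lid's edge. The knee pin has a short slot (8 mm) along the lower link: straight and let down, it seats behind a tooth (locked); lifted along the links until just taut it is free to fold. Bracket and lug are set to +-3 and +-7 mm; more than 20 N along the stay slips the bracket.
- nozzle_mid (a point): Centre of the copper torch nozzle, a round tube 26 mm thick (20 at the foot), 70 mm long, 0.12 kg, standing on the table; the point is half-way up, 35 mm above its foot. Its z axis runs along it.
- spray: Bystander: yellow and red spray can, 52 mm thick, 170 mm tall, standing. Origin: centre of its foot.
- magnet: Bystander: red magnetic welding square lying flat, about 100 by 100 by 20 mm. Origin: centre of its underside.
- brush: Bystander: wire brush lying flat. Origin: underside, near its middle.
There are look-alikes about, which are no part of the job. Of the things shaped like the part that bears nozzle_mid, the copper one is meant.

How it is judged:
By the outcome, as a careful person would: the job done as asked, in the order asked, and still so for the second after the job is handed in, with the robot touching nothing.
It also fails if it takes over 72 s, if anything falls off the work surface, if the arm or the gripper's body presses on something with over 40 N, if the wrist force passes 120 N, or if a joint passes its speed limit or range.

## Working session

There is one attempt and no reset: what is moved stays moved. The work goes in short steps, Python scripts to look and compute and a tool call to move; the robot and the scene stay as the last step left them, time stands still between calls to the robot, and variables do not carry over. Pictures are saved under pics/ and viewed, at most 10 in all, crops included, and the job is handed in when it is done.

Besides the shell and the picture viewer there is one more tool, called after "Request:" as a command line: name --argument value ..., lists and objects as JSON in quotes. carry_out: Moves the arm, as the interface text tells. Its arguments: {"type":"object","properties":{"targets":{"type":"array","items":{"type":"object","properties":{"dp":{"type":"array","items":{"type":"number"}},"yaw":{"type":"number"}}}},"fingers":{"type":"number"},"grip_force":{"type":"number"}},"required":["targets"]}

```bash
ls; mkdir -p pics; python3 - <<'E'
from rig import r
import cv2,numpy as np
print(r.sense(), r.tip_reach)
for n in("scene","side"):
    im=r.grab_frame(n); cv2.imwrite(f"pics/{n}0.png",im[:,:,::-1]); print(n,r.get_calibration(n))
E
```

```text
pics
{'clock': 0.0, 'qpos': array([-1.33240083e+00,  3.53656319e-01,  1.63416460e+00,  1.93791638e-05,
        1.15518067e+00, -2.45111439e-03]), 'qvel': array([-6.04567860e-04, -2.85856261e-04, -5.15048470e-04,  8.71522778e-04,
       -2.33589067e-03,  3.24977548e-05]), 'joint_efforts': array([ 3.01699538e-04, -6.05252409e+01, -3.42061293e+01,  4.28100145e-05,
        9.45813255e-03,  3.13223453e-06]), 'eef_pos': array([ 148.94015995, -606.50296309,  238.54352768]), 'tcp_rot': array([-3.14018376e+00, -2.11717532e-05,  2.40838759e-01]), 'contact_force': array([-0.10858026, -0.33653655,  0.35558429]), 'wrist_torque': array([ 0.01622914, -0.01973541,  0.0177571 ]), 'grasp_force': 0.0, 'opening': 0.9966181607057646} 8.0
scene {'fx': 420.77006235851843, 'fy': 420.77006235851843, 'cx': 323.7420338234059, 'cy': 194.8662414977977, 'dist_coeffs': array([0.0169489, 0.       , 0.       , 0.       , 0.       ]), 'rvec': array([ 0.72609672,  2.5050898 , -1.24248009]), 'tvec': array([ 422.29115499,  -73.18046112, 1634.6336475 ])}
side {'fx': 464.95244030788217, 'fy': 464.95244030788217, 'cx': 325.1808356823974, 'cy': 204.68331769454784, 'dist_coeffs': array([-0.05786957,  0.        ,  0.        ,  0.        ,  0.        ]), 'rvec': array([ 0.17675689, -2.87097941,  1.13855007]), 'tvec': array([ 476.05812408,  134.9798708 , 1236.8162275 ])}
```

```bash
python3 - <<'E'
import cv2,numpy as np
a=cv2.imread("pics/scene0.png");b=cv2.imread("pics/side0.png")
cv2.imwrite("pics/both.png",cv2.resize(np.vstack([a,b]),(480*1,600)))
E
```

```text
(no output)
```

View pics/scene0.png

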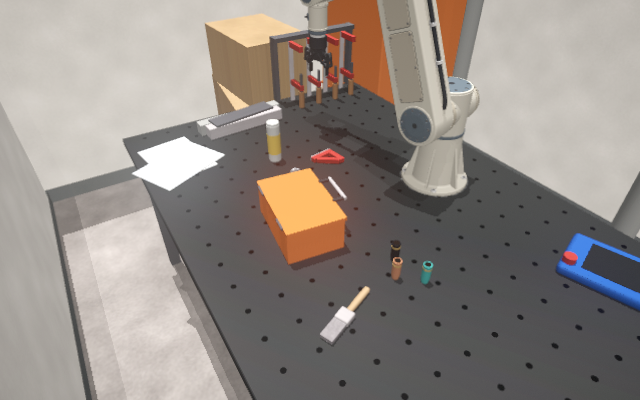

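View pics/side0.png

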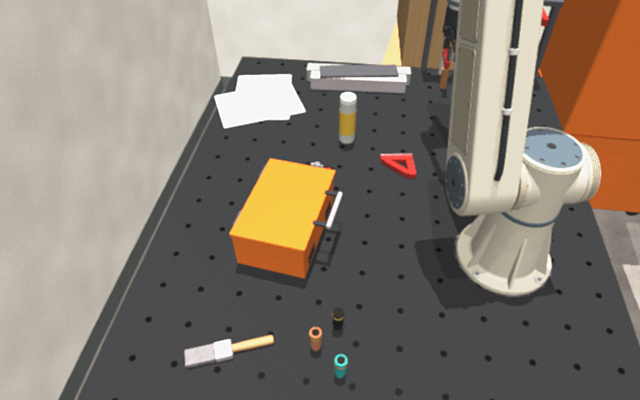

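Scene and side views show: chest lid around (300,200) in scene and (285,205) in side. White handle bar runs (340,194)-(328,228) in side. Nozzle candidates (scene / side): black (396,251)/(338,318), copper (397,268)/(316,338), teal (427,272)/(340,365). The copper-coloured one fits. The knee is behind the -y end.

```bash
cat > h.py <<'E'
import cv2,numpy as np
from rig import r
def ray(c,uv):
    K=np.array([[c['fx'],0,c['cx']],[0,c['fy'],c['cy']],[0,0,1]])
    n=cv2.undistortPoints(np.array([[uv]],float),K,np.array(c['dist_coeffs']))[0,0]
    R=cv2.Rodrigues(np.array(c['rvec']))[0]
    d=R.T@np.array([n[0],n[1],1]); return -R.T@np.array(c['tvec']),d/np.linalg.norm(d)
def onz(c,uv,z):
    o,d=ray(c,uv); return o+d*(z-o[2])/d[2]
def tri(cs,uvs):
    A=0;b=0
    P=[ray(c,u) for c,u in zip(cs,uvs)]
    for o,d in P:
        M=np.eye(3)-np.outer(d,d);A=A+M;b=b+M@o
    p=np.linalg.solve(A,b); return p,[np.linalg.norm(np.cross(p-o,d)) for o,d in P]
def proj(c,p):
    K=np.array([[c['fx'],0,c['cx']],[0,c['fy'],c['cy']],[0,0,1]])
    return cv2.projectPoints(np.array([p],float),np.array(c['rvec']),np.array(c['tvec']),K,np.array(c['dist_coeffs']))[0][0,0]
E
python3 - <<'E'
from h import *
np.set_printoptions(precision=1,suppress=True)
C={n:r.get_calibration(n) for n in("scene","side")}
I={n:cv2.imread(f"pics/{n}0.png") for n in C}
for n,c in C.items():
    hsv=cv2.cvtColor(I[n],cv2.COLOR_BGR2HSV)
    roi=np.zeros(hsv.shape[:2],np.uint8); roi[150:280,225:350]=1
    m=cv2.inRange(hsv,(8,150,235),(25,255,255))*roi
    ct=max(cv2.findContours(m,0,1)[0],key=cv2.contourArea)
    q=cv2.approxPolyDP(ct,6,True)[:,0]; print(n,cv2.contourArea(ct))
    for u in q: print(u,onz(c,u,122))
    # copper
    x0,y0,x1,y1=(380,250,412,285) if n=="scene" else (300,318,330,355)
    mm=cv2.inRange(hsv,(3,90,60),(20,220,255)); z=np.zeros_like(mm); z[y0:y1,x0:x1]=mm[y0:y1,x0:x1]
    x,y,w,h=cv2.boundingRect(z); print("cu",x,y,w,h, "foot",onz(c,(x+w/2,y+h-3),5),"mid",onz(c,(x+w/2,y+h/2),35))
c=C['side']
print("handle",onz(c,(340,194),124),onz(c,(328,228),124))
z1=cv2.resize(I['side'][150:280,225:365],None,fx=4,fy=4,interpolation=2)[:520]
z2=cv2.resize(I['side'][300:380,300:365],None,fx=3.5,fy=3.5,interpolation=2)
o=np.zeros((520,560+z2.shape[1],3),np.uint8);o[:520,:560]=z1;o[:z2.shape[0],560:]=z2
cv2.imwrite("pics/crop.png",o)
E
```

```text
scene 0.0
[295 232] [671.8 116.8 122. ]
cu 391 250 12 30 foot [457.5 326.7   5. ] mid [448.1 310.6  35. ]
side 5888.5
[270 159] [ 658.9 -170.4  122. ]
[230 234] [699.3 113.4 122. ]
[303 250] [514.8 139.9 122. ]
[334 170] [ 473.  -146.3  122. ]
cu 309 326 13 26 foot [461.  327.9   5. ] mid [461.8 318.5  35. ]
handle [446.8 -53.4 124. ] [464.1  66.8 124. ]
```

View pics/crop.png

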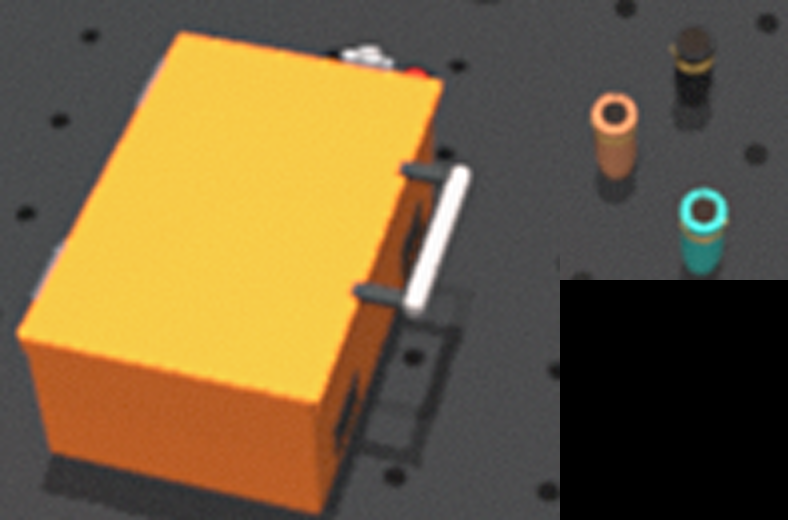

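Crop confirms the copper nozzle at side (316,338), next to the black and teal ones. Chest centre is ≈(586.5,-15.8) with yaw -8.1°. The predicted handle (455,3,124) agrees with the measured (455.5,6.7). Moving above the handle.

```bash
cat >> h.py <<'E'
CH=np.array([586.5,-15.8]);CY=np.radians(-8.1)
def w(x,y,z,ch=None,cy=None):
    ch=CH if ch is None else ch; cy=CY if cy is None else cy
    return np.array([ch[0]+x*np.cos(cy)-y*np.sin(cy),ch[1]+x*np.sin(cy)+y*np.cos(cy),z])
def dp(d,yaw):  # world shift -> tool shift, tool down
    return np.round([d[0]*np.cos(yaw)+d[1]*np.sin(yaw),d[0]*np.sin(yaw)-d[1]*np.cos(yaw),-d[2]],1)
E
python3 - <<'E'
from h import *
print(w(-132.5,0,124)); print(dp(w(-132.5,0,230)-[149.05,-606.97,239.28],.2408))
E
```

```text
[455.32186535   2.86941323 124.        ]
[ 442.9 -519.2    9.3]
```

Request:
carry_out --targets '[{"dp": [443, -519, 0], "yaw": -68.1}, {"dp": [443, -519, 0], "yaw": -68.1}, {"dp": [443, -519, 0], "yaw": -68.1}, {"dp": [443, -519, 0], "yaw": -68.1}, {"dp": [443, -519, 0], "yaw": -68.1}, {"dp": [443, -519, 0], "yaw": -68.1}, {"dp": [443, -519, 0], "yaw": -68.1}, {"dp": [443, -519, 0], "yaw": -68.1}, {"dp": [443, -519, 0], "yaw": -68.1}, {"dp": [443, -519, 0], "yaw": -68.1}, {"dp": [443, -519, 0], "yaw": -68.1}, {"dp": [443, -519, 0], "yaw": -68.1}]' --fingers -0.3 --grip_force 20

```text
clock: 1.6
eef_pos: [456.7, 5.9, 239.1]
tcp_rot: [3.141, -0.001, 1.434]
contact_force: [-0.2, -0.3, -0.2]
opening: 0.345
grasp_force: 0.0
```

```bash
python3 - <<'E'
from h import *
c=r.get_calibration("wrist"); im=r.grab_frame("wrist"); cv2.imwrite("pics/w1.png",im[:,:,::-1])
print(r.sense()['eef_pos'],r.sense()['tcp_rot']); print(c)
for y in(-49,49): print(proj(c,w(-132.5,y,124)))
E
```

```text
[455.62563169   4.18462773 238.90976469] [-3.14074628e+00  2.51063873e-04  1.43314175e+00]
{'fx': 319.5219458475992, 'fy': 319.5219458475992, 'cx': 316.2179446674697, 'cy': 197.1079772355162, 'dist_coeffs': array([-0.04085041,  0.        ,  0.        ,  0.        ,  0.        ]), 'rvec': array([-2.81518212,  0.19291964,  0.03162416]), 'tvec': array([-451.55987837,   24.15512194,  403.1791106 ])}
[314.91170512 251.85425129]
[315.31169421 139.64344449]
```

View pics/w1.png

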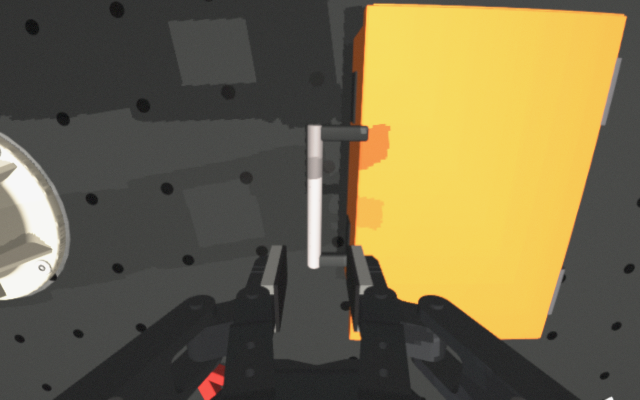

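Wrist view shows the bar from (314,128) to (314,266), with its arms at y=133 and 259. This matches the prediction within 1 mm, and the jaws straddle it. Descending and gripping.

Request:
carry_out --targets '[{"dp": [0, 0, 60]}, {"dp": [0, 0, 110]}, {"dp": [0, 0, 122]}, {"dp": [0, 0, 122]}, {"dp": [0, 0, 122]}]'

```text
schema error: expected keys dp, yaw
```

Request:
carry_out --targets '[{"dp": [0, 0, 0]}, {"dp": [0, 0, 0]}, {"dp": [0, 0, 0]}, {"dp": [0, 0, 0]}]' --fingers -1 --grip_force 20

```text
schema error: expected keys dp, yaw
```

```bash
python3 - <<'E'
from h import *
s=r.sense();print(s['eef_pos'],s['tcp_rot'],s['contact_force'],s['opening'],s['grasp_force'])
# path: tool y (fwd chest x), tool z shifts by lid angle
a0=np.arctan2(4,225);R=np.hypot(225,4)
for t in np.arange(0,1.56,.05): print(round(t,2),round(R*(np.cos(a0)-np.cos(a0+t)),1),round(-R*(np.sin(a0+t)-np.sin(a0)),1))
E
```

```text
[455.62563169   4.18462773 238.90976469] [-3.14074628e+00  2.51063873e-04  1.43314175e+00] [-0.3924699   0.47017273 -0.08579681] 0.3514490097912329 0.0
0.0 0.0 -0.0
0.05 0.5 -11.2
0.1 1.5 -22.4
0.15 3.1 -33.6
0.2 5.3 -44.6
0.25 8.0 -55.5
0.3 11.2 -66.3
0.35 15.0 -76.9
0.4 19.3 -87.3
0.45 24.1 -97.5
0.5 29.5 -107.4
0.55 35.3 -117.0
0.6 41.6 -126.3
0.65 48.3 -135.4
0.7 55.5 -144.0
0.75 63.1 -152.3
0.8 71.1 -160.2
0.85 79.5 -167.7
0.9 88.3 -174.7
0.95 97.4 -181.3
1.0 106.8 -187.5
1.05 116.5 -193.2
1.1 126.5 -198.3
1.15 136.7 -203.0
1.2 147.2 -207.2
1.25 157.8 -210.8
1.3 168.7 -213.9
1.35 179.6 -216.4
1.4 190.7 -218.4
1.45 201.9 -219.8
1.5 213.1 -220.7
1.55 224.3 -221.0
```

Request:
carry_out --targets '[{"dp": [0, 0, 60], "yaw": 0}, {"dp": [0, 0, 110], "yaw": 0}, {"dp": [0, 0, 122], "yaw": 0}, {"dp": [0, 0, 122], "yaw": 0}, {"dp": [0, 0, 122], "yaw": 0}]'

```text
clock: 2.28
eef_pos: [456.8, 2.3, 119.0]
tcp_rot: [3.139, -0.0, 1.429]
contact_force: [0.3, 0.8, -0.9]
opening: 0.352
grasp_force: 0.0
```

Request:
carry_out --targets '[{"dp": [0, 0, 0], "yaw": 0}, {"dp": [0, 0, 0], "yaw": 0}, {"dp": [0, 0, 0], "yaw": 0}, {"dp": [0, 0, 0], "yaw": 0}]' --fingers -1 --grip_force 20

```text
clock: 2.78
eef_pos: [454.8, 2.8, 118.5]
tcp_rot: [-3.141, 0.0, 1.429]
contact_force: [-6.8, -0.5, 10.9]
opening: 0.128
grasp_force: 22.2
```

```bash
python3 - <<'E'
from h import *
s=r.sense();print(s['eef_pos'],s['tcp_rot'],s['contact_force'],s['opening'],s['grasp_force'])
E
```

```text
[454.81840676   2.76964642 118.52115936] [-3.14077422e+00  5.30825162e-05  1.42943787e+00] [-6.77477023 -0.53347989 10.85981947] 0.1283744424698103 22.175571620464325
```

Request:
carry_out --targets '[{"dp": [0, 0.5, -11.2], "yaw": 0}, {"dp": [0, 1.5, -22.4], "yaw": 0}, {"dp": [0, 3.1, -33.6], "yaw": 0}, {"dp": [0, 5.3, -44.6], "yaw": 0}, {"dp": [0, 8, -55.5], "yaw": 0}, {"dp": [0, 11.2, -66.3], "yaw": 0}, {"dp": [0, 15, -76.9], "yaw": 0}, {"dp": [0, 19.3, -87.3], "yaw": 0}, {"dp": [0, 24.1, -97.5], "yaw": 0}, {"dp": [0, 29.5, -107.4], "yaw": 0}, {"dp": [0, 35.3, -117], "yaw": 0}, {"dp": [0, 41.6, -126.3], "yaw": 0}]'

```text
clock: 4.28
eef_pos: [493.2, -2.9, 244.0]
tcp_rot: [-3.134, 0.0, 1.429]
contact_force: [-18.0, 1.8, 7.2]
opening: 0.131
grasp_force: 20.8
```

Request:
carry_out --targets '[{"dp": [0, 4.3, -10.9], "yaw": 0}, {"dp": [0, 11.6, -19.6], "yaw": 0}, {"dp": [0, 19.3, -28], "yaw": 0}, {"dp": [0, 27.4, -36.1], "yaw": 0}, {"dp": [0, 35.9, -43.7], "yaw": 0}, {"dp": [0, 44.8, -50.7], "yaw": 0}, {"dp": [0, 54.1, -57.4], "yaw": 0}, {"dp": [0, 63.6, -63.7], "yaw": 0}, {"dp": [0, 73.4, -69.5], "yaw": 0}, {"dp": [0, 83.5, -74.7], "yaw": 0}, {"dp": [0, 93.9, -79.4], "yaw": 0}, {"dp": [0, 93.9, -79.4], "yaw": 0}]'

```text
clock: 5.78
eef_pos: [591.1, -17.1, 325.3]
tcp_rot: [3.138, 0.001, 1.429]
contact_force: [-6.4, -2.0, 5.9]
opening: 0.13
grasp_force: 21.1
```

Request:
carry_out --targets '[{"dp": [0, 5.3, -3], "yaw": 0}, {"dp": [0, 10.5, -5], "yaw": 0}, {"dp": [0, 15.8, -7], "yaw": 0}, {"dp": [0, 21, -9], "yaw": 0}, {"dp": [0, 21, -9], "yaw": 0}]'

```text
clock: 6.4
eef_pos: [611.2, -19.9, 332.8]
tcp_rot: [3.14, 0.001, 1.429]
contact_force: [-3.3, -4.6, 4.8]
opening: 0.13
grasp_force: 20.9
```

```bash
python3 - <<'E'
from h import *
o=[]
for n in("side","scene"):
    c=r.get_calibration(n); im=r.grab_frame(n)[:,:,::-1].copy(); cv2.imwrite(f"pics/{n}1.png",im)
    p=proj(c,w(3,-194,173)); print(n,p, "foot",proj(c,w(3,-152,100)))
    x,y=int(p[0]),int(p[1]); o.append(cv2.resize(im[max(0,y-60):y+60,x-65:x+65],(520,480),interpolation=2)[:, :400 if 0 else 520]); print(x-65,max(0,y-60))
cv2.imwrite("pics/knee1.png",cv2.resize(np.hstack(o),(800,370)))
E
```

```text
side [305.03810241 139.09283519] foot [301.61484321 168.17359607]
240 79
scene [275.66248648 154.53253262] foot [281.0939785  178.65921018]
210 94
```

View pics/knee1.png

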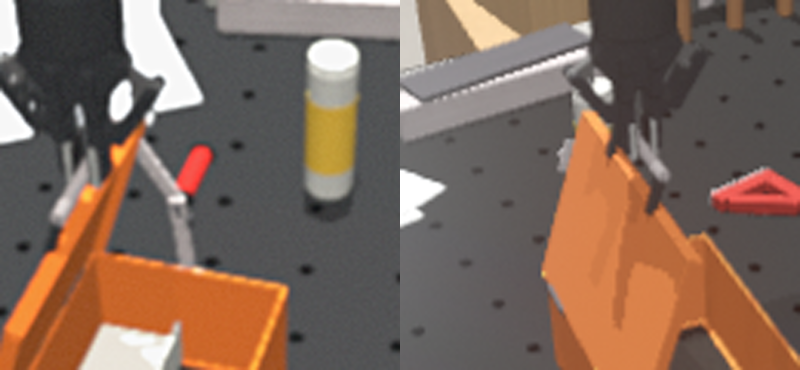

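Side crop: red grip at (195,170), knee joint (178,198), lug about (145,140), foot about (188,262), so the stay is still bent. I'll locate these in the stay's plane to predict the taut angle.

```bash
cat >> h.py <<'E'
def onplane(c,uv,yc):  # chest coords at chest y=yc
    o,d=ray(c,uv); n=np.array([-np.sin(CY),np.cos(CY),0])
    p=o+d*((yc-(o-np.r_[CH,0])@n)/(d@n)); q=p[:2]-CH
    return np.array([q[0]*np.cos(CY)+q[1]*np.sin(CY),p[2]])
def knee(im,c):  # red grip in side view -> chest x,z at y=-194
    hsv=cv2.cvtColor(im,cv2.COLOR_RGB2HSV)
    m=cv2.inRange(hsv,(0,170,90),(6,255,255))|cv2.inRange(hsv,(174,170,90),(180,255,255))
    z=np.zeros_like(m); z[90:185,255:335]=m[90:185,255:335]
    n,l,s,ce=cv2.connectedComponentsWithStats(z); i=1+np.argmax(s[1:,4])
    return ce[i],s[i],onplane(c,ce[i],-194)
E
python3 - <<'E'
from h import *
np.set_printoptions(precision=1,suppress=True)
c=r.get_calibration("side")
f=lambda x,y:(240+x/3.077,79+y/3.077)
im=cv2.imread("pics/side1.png")[:,:,::-1].copy()
print(knee(im,c))
for n,p in dict(foot=(188,262),knee=(178,198),lug=(145,140)).items(): print(n,onplane(c,f(*p),-152))
E
```

```text
(array([302.9, 133.3]), array([298, 126,  11,  16,  99], dtype=int32), array([  8.4, 192.3]))
foot [  3.9 115.1]
knee [ 10.1 189.3]
lug [ 37.1 247.5]
```

```bash
python3 - <<'E'
from h import *
np.set_printoptions(precision=1,suppress=True)
c=r.get_calibration("side"); o,_=ray(c,(320,200)); print("cam",o)
for p in [(-92.5,-140,120),(-92.5,-137,120),(92.5,-140,120),(3,-152,100),(3,-160,183),(3,-228,183),(-4,-194,178)]:
    q=proj(c,w(*p)); print(p,q,(q-[240,79])*3.077)
print(onplane(c,(333.6,173.2),-140))
E
```

```text
cam [377.2 802.3 994.3]
(-92.5, -140, 120) [333.  171.7] [286.2 285.1]
(-92.5, -137, 120) [332.7 172.4] [285.4 287.3]
(92.5, -140, 120) [270.  160.2] [ 92.4 249.9]
(3, -152, 100) [301.6 168.2] [189.6 274.4]
(3, -160, 183) [301.3 143.8] [188.6 199.3]
(3, -228, 183) [308.4 129. ] [210.5 153.9]
(-4, -194, 178) [307.4 138.1] [207.3 181.8]
[-94.2 114.6]
```

Request:
carry_out --targets '[{"dp": [0, 2, -0.5], "yaw": 0}, {"dp": [0, 4, -1], "yaw": 0}, {"dp": [0, 4, -1], "yaw": 0}]'

```text
clock: 6.88
eef_pos: [614.9, -20.4, 333.8]
tcp_rot: [3.14, 0.001, 1.429]
contact_force: [-3.4, -4.3, 5.1]
opening: 0.129
grasp_force: 21.0
```

```bash
cat >>h.py <<'E'
def rep():
    c=r.get_calibration("side"); print(knee(r.grab_frame("side"),c)); s=r.sense(); f=s['contact_force']
    q=s['eef_pos'][:2]-CH; print(np.round(s['eef_pos'],1),"chest x",round(q[0]*np.cos(CY)+q[1]*np.sin(CY),1),"Fx",f[0]*np.cos(CY)+f[1]*np.sin(CY),"Fz",f[2])
E
python3 -c "
from h import *
rep()"
```

```text
(array([301.77419355, 133.06451613]), array([297, 126,  11,  16,  93], dtype=int32), array([ 11.78696129, 192.46245314]))
[614.8 -20.4 333.8] chest x 28.7 Fx -1.9167777393900232 Fz 4.514639082195589
```

Request:
carry_out --targets '[{"dp": [0, 2, -0.5], "yaw": 0}, {"dp": [0, 4, -1], "yaw": 0}, {"dp": [0, 4, -1], "yaw": 0}]'

```text
clock: 7.3
eef_pos: [618.8, -21.0, 334.8]
tcp_rot: [3.14, 0.001, 1.429]
contact_force: [-3.0, -4.6, 5.4]
opening: 0.127
grasp_force: 21.0
```

```bash
python3 -c "
from h import *
rep()"
```

```text
(array([296.02197802, 133.83516484]), array([291, 127,  11,  16,  91], dtype=int32), array([ 28.84509782, 186.33032125]))
[618.7 -21.  334.8] chest x 32.6 Fx -3.34454250066881 Fz 4.032421811361927
```

Knee jumped rearward to (29,186), so the stay is nearly straight. Now feeling for it in 1 mm steps.

Request:
carry_out --targets '[{"dp": [0, 1, -0.2], "yaw": 0}, {"dp": [0, 1, -0.2], "yaw": 0}]'

```text
clock: 7.6
eef_pos: [619.7, -21.1, 335.0]
tcp_rot: [3.14, 0.001, 1.429]
contact_force: [-3.0, -4.2, 4.6]
opening: 0.127
grasp_force: 21.0
```

```bash
python3 -c "
from h import *
rep()"
```

```text
(array([295.84536082, 133.77319588]), array([291, 127,  11,  16,  97], dtype=int32), array([ 29.35687368, 186.44501454]))
[619.7 -21.1 335. ] chest x 33.6 Fx -2.807502427262634 Fz 4.2669045766123785
```

Request:
carry_out --targets '[{"dp": [0, 1.5, -0.3], "yaw": 0}, {"dp": [0, 1.5, -0.3], "yaw": 0}]'

```text
clock: 7.9
eef_pos: [621.2, -21.3, 335.4]
tcp_rot: [3.14, 0.001, 1.429]
contact_force: [-3.3, -4.4, 5.7]
opening: 0.128
grasp_force: 21.1
```

```bash
python3 -c "
from h import *
rep()"
```

```text
(array([295.66666667, 133.58064516]), array([291, 127,  11,  15,  93], dtype=int32), array([ 29.85151204, 187.02192596]))
[621.2 -21.3 335.4] chest x 35.1 Fx -3.5770040497053612 Fz 5.67392793962669
```

Request:
carry_out --targets '[{"dp": [0, 1, -0.2], "yaw": 0}, {"dp": [0, 2, -0.4], "yaw": 0}, {"dp": [0, 2, -0.4], "yaw": 0}]'

```text
clock: 8.32
eef_pos: [623.2, -21.6, 335.8]
tcp_rot: [3.14, 0.001, 1.429]
contact_force: [-3.1, -3.5, 4.5]
opening: 0.131
grasp_force: 21.1
```

```bash
python3 -c "
from h import *
rep()"
```

```text
(array([295.37234043, 133.46808511]), array([291, 127,  10,  15,  94], dtype=int32), array([ 30.70253118, 187.2460119 ]))
[623.2 -21.6 335.8] chest x 37.2 Fx -2.7691486851022633 Fz 5.960940036314301
```

Request:
carry_out --targets '[{"dp": [0, 1.5, -0.3], "yaw": 0}, {"dp": [0, 3, -0.6], "yaw": 0}, {"dp": [0, 3, -0.6], "yaw": 0}]'

```text
clock: 8.75
eef_pos: [625.9, -22.0, 336.5]
tcp_rot: [3.141, 0.001, 1.429]
contact_force: [-4.5, -3.3, 6.4]
opening: 0.129
grasp_force: 21.3
```

```bash
python3 -c "
from h import *
rep()"
```

```text
(array([295.        , 133.36458333]), array([290, 126,  11,  16,  96], dtype=int32), array([ 31.78621997, 187.39153841]))
[625.8 -22.  336.4] chest x 39.8 Fx -3.9379822584437116 Fz 6.2384429525997716
```

Request:
carry_out --targets '[{"dp": [0, 0.6, -0.1], "yaw": 0}, {"dp": [0, 0.6, -0.1], "yaw": 0}]'

```text
clock: 9.05
eef_pos: [626.2, -22.1, 336.5]
tcp_rot: [3.141, 0.001, 1.429]
contact_force: [-5.6, -3.7, 5.5]
opening: 0.129
grasp_force: 21.3
```

```bash
python3 -c "
from h import *
rep()"
```

```text
(array([294.92708333, 133.38541667]), array([290, 126,  11,  16,  96], dtype=int32), array([ 32.0059712 , 187.27420772]))
[626.2 -22.1 336.5] chest x 40.2 Fx -5.177555093631431 Fz 6.462291342708259
```

Force has risen 2.3 N above baseline with only half the commanded step achieved, so the stay is taut. Letting it down.

Request:
carry_out --targets '[{"dp": [0, -2, 0.4], "yaw": 0}, {"dp": [0, -5, 1], "yaw": 0}, {"dp": [0, -8, 1.7], "yaw": 0}, {"dp": [0, -11, 2.4], "yaw": 0}, {"dp": [0, -14, 3.1], "yaw": 0}, {"dp": [0, -16, 3.6], "yaw": 0}, {"dp": [0, -16, 3.6], "yaw": 0}]'

```text
clock: 9.98
eef_pos: [610.8, -19.8, 332.3]
tcp_rot: [3.14, 0.001, 1.429]
contact_force: [-1.8, -3.7, 1.8]
opening: 0.129
grasp_force: 20.8
```

```bash
python3 -c "
from h import *
rep()"
```

```text
(array([297.11111111, 134.64444444]), array([293, 128,  10,  16,  90], dtype=int32), array([ 25.76223748, 184.10497481]))
[610.9 -19.8 332.3] chest x 24.7 Fx -1.525864691506523 Fz 1.8416321467065253
```

Request:
carry_out --targets '[{"dp": [0, -2, 0.5], "yaw": 0}, {"dp": [0, -4, 1.1], "yaw": 0}, {"dp": [0, -4, 1.1], "yaw": 0}]'

```text
clock: 10.4
eef_pos: [606.6, -19.1, 330.9]
tcp_rot: [3.141, 0.001, 1.429]
contact_force: [-0.9, -4.4, -0.1]
opening: 0.129
grasp_force: 20.7
```

```bash
python3 -c "
from h import *
rep()"
```

```text
(array([297.48888889, 134.91111111]), array([293, 128,  10,  16,  90], dtype=int32), array([ 24.68945481, 183.38232369]))
[606.7 -19.1 330.9] chest x 20.4 Fx -0.6848677005489083 Fz 0.46207514007776884
```

Request:
carry_out --targets '[{"dp": [0, -1.5, 0.4], "yaw": 0}, {"dp": [0, -2.5, 0.7], "yaw": 0}, {"dp": [0, -2.5, 0.7], "yaw": 0}]'

```text
clock: 10.82
eef_pos: [604.1, -18.7, 330.1]
tcp_rot: [3.141, 0.0, 1.429]
contact_force: [-2.0, -4.9, -0.4]
opening: 0.128
grasp_force: 20.7
```

```bash
python3 -c "
from h import *
rep()"
```

```text
(array([297.97752809, 135.02247191]), array([294, 128,  10,  16,  89], dtype=int32), array([ 23.26241553, 183.27882794]))
[604.1 -18.7 330.1] chest x 17.9 Fx 0.2278545266153077 Fz -0.3630989064446881
```

Request:
carry_out --targets '[{"dp": [0, -1.2, 0.4], "yaw": 0}, {"dp": [0, -2, 0.6], "yaw": 0}, {"dp": [0, -2, 0.6], "yaw": 0}]'

```text
clock: 11.25
eef_pos: [602.8, -18.5, 329.7]
tcp_rot: [3.14, 0.0, 1.429]
contact_force: [0.3, -4.9, -0.6]
opening: 0.124
grasp_force: 20.6
```

```bash
python3 -c "
from h import *
rep()"
```

```text
(array([298.07526882, 135.25806452]), array([294, 128,  10,  16,  93], dtype=int32), array([ 23.01223706, 182.49856824]))
[602.8 -18.5 329.7] chest x 16.6 Fx 2.5541854206432477 Fz 0.0946128256374108
```

Lid now resists being lowered (+2.5 N), so the stay has seated. Opening the fingers slightly; the front finger is still there to catch the lid.

Request:
carry_out --targets '[{"dp": [0, 0, 0], "yaw": 0}, {"dp": [0, 0, 0], "yaw": 0}, {"dp": [0, 0, 0], "yaw": 0}]' --fingers -0.4

```text
clock: 11.68
eef_pos: [602.2, -17.8, 329.5]
tcp_rot: [-3.142, -0.0, 1.43]
contact_force: [0.1, 0.0, -0.2]
opening: 0.302
grasp_force: 0.0
```

```bash
python3 - <<'E'
from h import *
rep(); im=r.grab_frame("side"); cv2.imwrite("pics/k2.png",cv2.resize(im[70:200,230:360,::-1],None,fx=4,fy=4,interpolation=2))
E
```

```text
(array([298.03333333, 134.96666667]), array([294, 128,  10,  16,  90], dtype=int32), array([ 23.0881467, 183.5108717]))
[602.2 -17.9 329.6] chest x 15.8 Fx -0.16260453610712258 Fz -0.3059283696421492
```

View pics/k2.png

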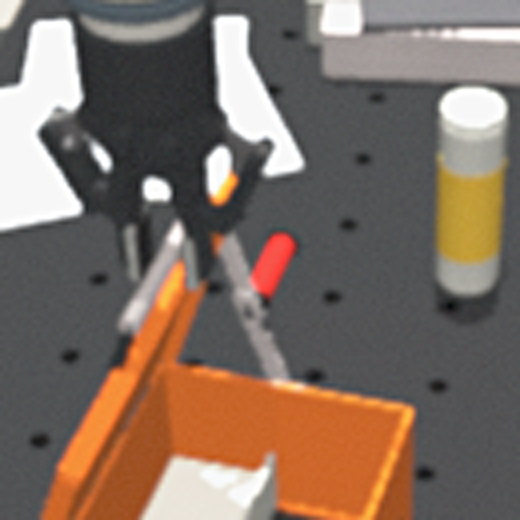

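Lid stands on its own: stay straight, zero force, red grip at crop (275,265), i.e. px (299,136). Next the nozzle: working out where the neighbours are.

```bash
python3 - <<'E'
from h import *
np.set_printoptions(precision=1,suppress=True)
c=r.get_calibration("side");d=r.get_calibration("scene")
# top rims from crop: copper (614,115), black (694,42), teal (703,212) -> px 300+(x-560)/3.5, 300+y/3.5
for n,p in dict(cu=(614,115),bk=(694,46),te=(703,210)).items(): print(n,onz(c,(300+(p[0]-560)/3.5,300+p[1]/3.5),70))
print("cu scene top", onz(d,(397,261),70))
s=r.sense(); p=s['eef_pos'];y=s['tcp_rot'][2]
print(p,y, dp(np.array([460,323,399.6])-p,y))
E
```

```text
cu [460.8 321.8  70. ]
bk [416.6 267.3  70. ]
te [399.6 377.   70. ]
cu scene top [463.  322.4  70. ]
[602.2 -18.  329.6] 1.4295152122615327 [ 317.5 -188.8  -70. ]
```

Request:
carry_out --targets '[{"dp": [0, 0, -40], "yaw": 0}, {"dp": [0, 0, -80], "yaw": 0}, {"dp": [0, 0, -80], "yaw": 0}]'

```text
clock: 12.15
eef_pos: [603.5, -18.1, 413.2]
tcp_rot: [3.136, -0.001, 1.429]
contact_force: [-0.8, -0.3, -0.4]
opening: 0.3
grasp_force: 0.0
```

Request:
carry_out --targets '[{"dp": [317, -189, 0], "yaw": 90}, {"dp": [317, -189, 0], "yaw": 90}, {"dp": [317, -189, 0], "yaw": 90}, {"dp": [317, -189, 0], "yaw": 90}, {"dp": [317, -189, 100], "yaw": 90}, {"dp": [317, -189, 230], "yaw": 90}, {"dp": [317, -189, 230], "yaw": 90}, {"dp": [317, -189, 230], "yaw": 90}, {"dp": [317, -189, 230], "yaw": 90}, {"dp": [317, -189, 230], "yaw": 90}, {"dp": [317, -189, 230], "yaw": 90}, {"dp": [317, -189, 230], "yaw": 90}]' --fingers 0.3

```text
clock: 13.65
eef_pos: [460.7, 322.3, 181.0]
tcp_rot: [-3.14, -0.002, -0.141]
contact_force: [1.2, -0.6, -1.0]
opening: 0.651
grasp_force: 0.0
```

```bash
python3 - <<'E'
from h import *
np.set_printoptions(precision=1,suppress=True)
s=r.sense();print(s['eef_pos'],s['tcp_rot'],s['opening'])
c=r.get_calibration("wrist");im=r.grab_frame("wrist"); cv2.imwrite("pics/w2.png",im[:,:,::-1])
print(proj(c,[461,322,70]))
hsv=cv2.cvtColor(im,cv2.COLOR_RGB2HSV)
m=cv2.inRange(hsv,(4,90,80),(16,230,255))
n,l,st,ce=cv2.connectedComponentsWithStats(m)
for i in range(1,n):
    if st[i,4]>60: print(st[i],ce[i],onz(c,ce[i],70))
E
```

```text
[460.7 322.3 181. ] [-3.1 -0.  -0.1] 0.6507212427600633
[317.7 195.7]
[  503     0   129   100 10827] [565.5  47.7] [547.9 127.9  70. ]
[307 166  28  19 246] [320.3 173.3] [479.2 317.3  70. ]
[305 180  33  32 118] [318.7 194.6] [461.8 321.   70. ]
[310 186  24  23 116] [321.2 198.7] [458.1 319.5  70. ]
```

View pics/w2.png

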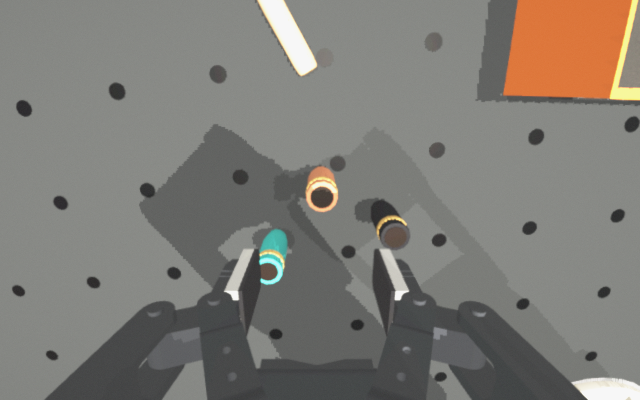

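Wrist view: copper nozzle rim at (321,197), black at (393,232), teal at (268,270). The copper one is centred between the jaws. Descending.

Request:
carry_out --targets '[{"dp": [0, 2.5, 50], "yaw": 0}, {"dp": [0, 2.5, 90], "yaw": 0}, {"dp": [0, 2.5, 120], "yaw": 0}, {"dp": [0, 2.5, 131], "yaw": 0}, {"dp": [0, 2.5, 131], "yaw": 0}, {"dp": [0, 2.5, 131], "yaw": 0}]'

```text
clock: 14.45
eef_pos: [460.3, 320.4, 50.0]
tcp_rot: [-3.14, -0.002, -0.141]
contact_force: [-0.5, 0.3, -0.1]
opening: 0.648
grasp_force: 0.0
```

Request:
carry_out --targets '[{"dp": [0, 0, 0], "yaw": 0}, {"dp": [0, 0, 0], "yaw": 0}, {"dp": [0, 0, 0], "yaw": 0}, {"dp": [0, 0, 0], "yaw": 0}]' --fingers -1 --grip_force 30

```text
clock: 14.95
eef_pos: [459.9, 320.2, 49.5]
tcp_rot: [-3.141, -0.001, -0.141]
contact_force: [0.1, -1.0, 5.8]
opening: 0.294
grasp_force: 29.2
```

Request:
carry_out --targets '[{"dp": [0, 0, -10], "yaw": 0}, {"dp": [0, 0, -50], "yaw": 0}, {"dp": [0, 0, -110], "yaw": 0}, {"dp": [0, 0, -170], "yaw": 0}, {"dp": [0, 0, -200], "yaw": 0}, {"dp": [0, 0, -200], "yaw": 0}]'

```text
clock: 15.7
eef_pos: [460.4, 320.6, 251.7]
tcp_rot: [-3.138, -0.004, -0.141]
contact_force: [-0.1, 0.9, -2.0]
opening: 0.293
grasp_force: 29.8
```

```bash
python3 - <<'E'
from h import *
np.set_printoptions(precision=1,suppress=True)
s=r.sense();p=s['eef_pos'];y=s['tcp_rot'][2];print(p,y,s['opening'],s['grasp_force'])
t=w(-42,0,250);print(t,dp(t-p,y),w(-42,0,0))
c=r.get_calibration("side"); cv2.imwrite("pics/s3.png",r.grab_frame("side")[:,:,::-1])
E
```

```text
[460.4 320.6 251.7] -0.14140028599861387 0.2927466098020583 29.834222537465394
[544.9  -9.9 250. ] [130.3 315.3   1.7] [544.9  -9.9   0. ]
```

Request:
carry_out --targets '[{"dp": [126, 315, 0], "yaw": 0}, {"dp": [126, 315, 0], "yaw": 0}, {"dp": [126, 315, 0], "yaw": 0}, {"dp": [126, 315, 0], "yaw": 0}, {"dp": [126, 315, 0], "yaw": 0}, {"dp": [126, 315, 0], "yaw": 0}, {"dp": [126, 315, 40], "yaw": 0}, {"dp": [126, 315, 80], "yaw": 0}, {"dp": [126, 315, 120], "yaw": 0}, {"dp": [126, 315, 120], "yaw": 0}]'

```text
clock: 17.0
eef_pos: [536.0, -9.7, 124.6]
tcp_rot: [3.141, 0.009, -0.142]
contact_force: [-0.9, -0.0, -0.7]
opening: 0.296
grasp_force: 30.1
```

```bash
python3 - <<'E'
from h import *
rep(); s=r.sense();print(s['opening'],s['grasp_force'],s['tcp_rot'])
im=r.grab_frame("side");im2=r.grab_frame("scene")
cv2.imwrite("pics/s4.png",np.hstack([cv2.resize(im[20:290,190:390,::-1],(400,540)),cv2.resize(im2[20:290,190:390,::-1],(400,540))]))
E
```

```text
Traceback (most recent call last):
  File "h.py", line 36, in rep
    c=r.get_calibration("side"); print(knee(r.grab_frame("side"),c)); s=r.sense(); f=s['contact_force']
                                       ~~~~^^^^^^^^^^^^^^^^^^^^^^^^
  File "h.py", line 33, in knee
    n,l,s,ce=cv2.connectedComponentsWithStats(z); i=1+np.argmax(s[1:,4])
                                                      ~~~~~~~~~^^^^^^^^^
ValueError: attempt to get argmax of an empty sequence
```

```bash
python3 - <<'E'
from h import *
s=r.sense();print(s['eef_pos'],s['opening'],s['grasp_force'],s['tcp_rot'],s['contact_force'],w(-46,0,0))
im=r.grab_frame("side");im2=r.grab_frame("scene")
cv2.imwrite("pics/s4.png",np.hstack([cv2.resize(im[20:290,190:390,::-1],(400,540)),cv2.resize(im2[20:290,190:390,::-1],(400,540))]))
print(r.sense()['eef_pos'])
E
```

```text
[537.81838996  -9.75767027 126.7789413 ] 0.29302828861843705 30.108849462121725 [ 3.14098847  0.00511625 -0.14148069] [-0.0338249  -0.49243677 -0.53035198] [540.95891175  -9.31854333   0.        ]
[540.10193423  -9.76754662 129.28614769]
```

View pics/s4.png

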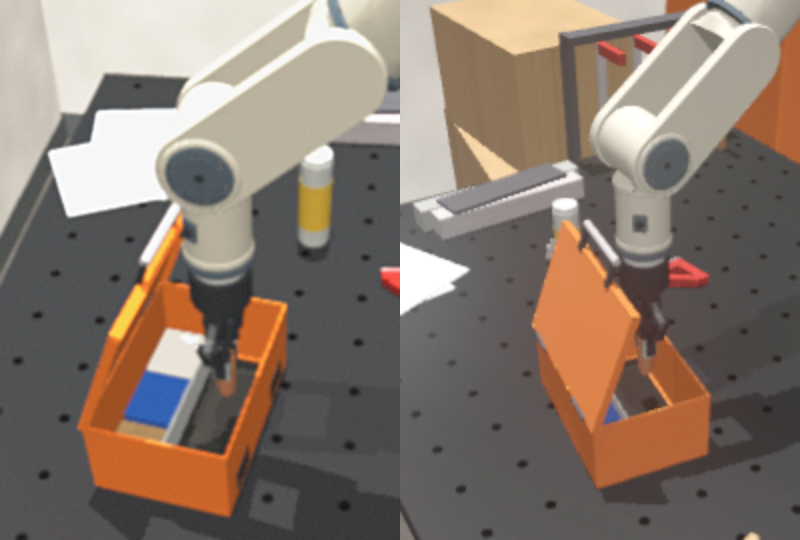

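The nozzle hangs upright over the bay in both views, clear of the handle and walls. Lowering with a force check.

Request:
carry_out --targets '[{"dp": [-2, 0, 0], "yaw": 0}, {"dp": [-2, 0, 15], "yaw": 0}, {"dp": [-2, 0, 30], "yaw": 0}, {"dp": [-2, 0, 45], "yaw": 0}, {"dp": [-2, 0, 55], "yaw": 0}, {"dp": [-2, 0, 55], "yaw": 0}, {"dp": [-2, 0, 55], "yaw": 0}]'

```text
clock: 18.02
eef_pos: [537.9, -9.5, 73.7]
tcp_rot: [-3.142, -0.0, -0.141]
contact_force: [-0.4, -0.1, -0.8]
opening: 0.291
grasp_force: 30.1
```

Request:
carry_out --targets '[{"dp": [0, 0, 8], "yaw": 0}, {"dp": [0, 0, 15], "yaw": 0}, {"dp": [0, 0, 18], "yaw": 0}, {"dp": [0, 0, 20], "yaw": 0}, {"dp": [0, 0, 20], "yaw": 0}, {"dp": [0, 0, 20], "yaw": 0}]'

```text
clock: 18.77
eef_pos: [537.8, -9.5, 53.7]
tcp_rot: [-3.142, -0.0, -0.141]
contact_force: [1.2, -0.2, -0.8]
opening: 0.297
grasp_force: 30.1
```

Request:
carry_out --targets '[{"dp": [0, 0, 1], "yaw": 0}, {"dp": [0, 0, 1.5], "yaw": 0}, {"dp": [0, 0, 1.5], "yaw": 0}]'

```text
clock: 19.15
eef_pos: [538.0, -9.5, 52.5]
tcp_rot: [-3.142, -0.001, -0.141]
contact_force: [0.3, -0.6, 5.4]
opening: 0.292
grasp_force: 30.6
```

Floor contact felt (5.4 N), so I'm releasing.

Request:
carry_out --targets '[{"dp": [0, 0, -0.5], "yaw": 0}, {"dp": [0, 0, -0.5], "yaw": 0}, {"dp": [0, 0, -0.5], "yaw": 0}, {"dp": [0, 0, -0.5], "yaw": 0}]' --fingers 0.3

```text
clock: 19.65
eef_pos: [537.7, -9.5, 52.5]
tcp_rot: [3.142, 0.0, -0.141]
contact_force: [-0.1, 0.2, 0.1]
opening: 0.649
grasp_force: 0.0
```

Request:
carry_out --targets '[{"dp": [0, 0, -20], "yaw": 0}, {"dp": [0, 0, -60], "yaw": 0}, {"dp": [0, 0, -110], "yaw": 0}, {"dp": [0, 0, -170], "yaw": 0}, {"dp": [0, 0, -180], "yaw": 0}, {"dp": [0, 0, -180], "yaw": 0}]'

```text
clock: 20.4
eef_pos: [537.9, -9.5, 233.0]
tcp_rot: [-3.141, -0.001, -0.141]
contact_force: [0.0, -0.1, 0.4]
opening: 0.648
grasp_force: 0.0
```

```bash
python3 - <<'E'
from h import *
np.set_printoptions(precision=1,suppress=True)
s=r.sense();print(s['eef_pos'],s['contact_force'])
c=r.get_calibration("wrist");im=r.grab_frame("wrist");cv2.imwrite("pics/w5.png",im[:,:,::-1])
print("exp rim",proj(c,w(-49,0,73)))
p=s['eef_pos'];y=s['tcp_rot'][2]; t=w(20,-225,290);print(t,dp(t-p,y))
hsv=cv2.cvtColor(im,cv2.COLOR_RGB2HSV);m=cv2.inRange(hsv,(4,90,60),(16,230,255))
u=proj(c,w(-49,0,73)).astype(int); sub=np.zeros_like(m);sub[max(0,u[1]-50):u[1]+50,u[0]-40:u[0]+40]=m[max(0,u[1]-50):u[1]+50,u[0]-40:u[0]+40]
print(cv2.boundingRect(sub))
E
```

```text
[537.9  -9.5 233. ] [ 0.  -0.1  0.4]
exp rim [316.4 180.2]
[ 574.6 -241.4  290. ] [ 69.  224.4 -57. ]
(276, 130, 80, 43)
```

Request:
carry_out --targets '[{"dp": [0, 205, -57], "yaw": 0}, {"dp": [0, 205, -57], "yaw": 0}, {"dp": [0, 205, -57], "yaw": 0}, {"dp": [0, 205, -57], "yaw": 0}, {"dp": [69, 205, -57], "yaw": -90}, {"dp": [69, 205, -57], "yaw": -90}, {"dp": [69, 205, -57], "yaw": -90}, {"dp": [69, 205, -57], "yaw": -90}, {"dp": [69, 205, -57], "yaw": -90}, {"dp": [69, 205, -57], "yaw": -90}, {"dp": [69, 205, -57], "yaw": -90}, {"dp": [69, 205, -57], "yaw": -90}]'

```text
clock: 21.95
eef_pos: [576.2, -221.9, 286.7]
tcp_rot: [-3.137, -0.001, 1.365]
contact_force: [-0.5, -0.9, -0.3]
opening: 0.649
grasp_force: 0.0
```

Request:
carry_out --targets '[{"dp": [0, 0, 0], "yaw": -7}, {"dp": [0, 0, 0], "yaw": -7}, {"dp": [0, 0, 0], "yaw": -7}]'

```text
clock: 22.32
eef_pos: [576.7, -222.0, 288.2]
tcp_rot: [-3.14, -0.001, 1.478]
contact_force: [1.0, 0.3, 0.2]
opening: 0.651
grasp_force: 0.0
```

```bash
python3 - <<'E'
from h import *
np.set_printoptions(precision=1,suppress=True)
s=r.sense();print(s['eef_pos'],s['tcp_rot'])
c=r.get_calibration("wrist");im=r.grab_frame("wrist");cs=r.get_calibration("side");im2=r.grab_frame("side")
hsv=cv2.cvtColor(im,cv2.COLOR_RGB2HSV);m=cv2.inRange(hsv,(0,150,70),(6,255,255))|cv2.inRange(hsv,(174,150,70),(180,255,255))
n,l,st,ce=cv2.connectedComponentsWithStats(m)
for i in range(1,n):
    if st[i,4]>80: print("wr",st[i],ce[i],onz(c,ce[i],175))
print("pred",proj(c,w(20,-160,175)),proj(c,w(20,-228,175)))
print(knee(im2,cs))
a=cv2.imread("pics/w5.png")
o=np.hstack([cv2.resize(im[:,:,::-1],(480,300)),cv2.resize(a[100:300,210:420],(315,300))])
o=np.vstack([o,np.zeros((300,795,3),np.uint8)]);o[300:,:400]=cv2.resize(im2[90:190,240:373,::-1],(400,300),interpolation=2)
cv2.imwrite("pics/k5.png",o);cv2.imwrite("pics/wr5.png",im[:,:,::-1]);cv2.imwrite("pics/side5.png",im2[:,:,::-1])
E
```

```text
[ 576.7 -222.   288.2] [-3.1 -0.   1.5]
wr [ 311  146   27   78 1405] [324.2 182.3] [ 584. -211.  175.]
wr [ 75 211  93  49 775] [127.9 231. ] [ 411.1 -238.6  175. ]
wr [ 93 227  49  36 469] [111.3 246.9] [ 391.5 -252.4  175. ]
pred [320.2 140.4] [316.  221.4]
(array([298. , 135.1]), array([294, 129,  10,  15,  82], dtype=int32), array([ 23.1, 183.1]))
```

View pics/k5.png

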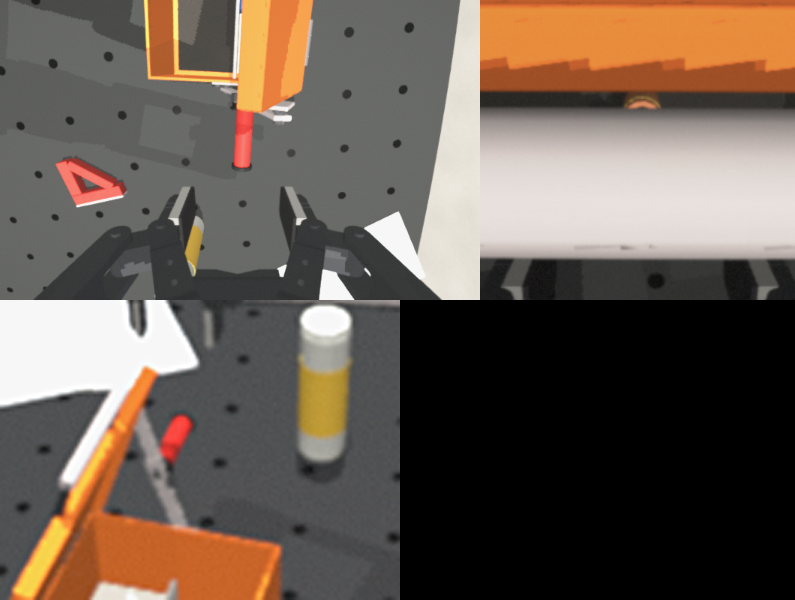

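Composite: nozzle stands in the bay (rim at (642,105) in its crop). Grip is at wrist px (324,182), giving chest (25,-194), which agrees with the side view's (23,-194). Spray can is near the left finger, so I'm checking clearance.

```bash
python3 - <<'E'
from h import *
np.set_printoptions(precision=1,suppress=True)
c=r.get_calibration("side");cw=r.get_calibration("wrist")
toC=lambda p:np.array([(p[:2]-CH)@[np.cos(CY),np.sin(CY)],(p[:2]-CH)@[-np.sin(CY),np.cos(CY)]])
for u in[(346,141),(347.5,98)]:
    z=26*0+ (0 if u[1]>120 else 170); p=onz(c,u,z);print("spray",p,toC(p))
s=r.sense();p=s['eef_pos'];y=s['tcp_rot'][2]
t=w(25,-203,169);print(t,dp(t-p,y),np.degrees(y))
E
```

```text
spray [ 462.2 -427.7    0. ] [ -65.  -425.3]
spray [ 462.7 -429.2  170. ] [ -64.3 -426.7]
[ 582.6 -220.3  169. ] [  2.3   5.5 119.9] 84.73811889279423
```

Request:
carry_out --targets '[{"dp": [2, 5.5, 0], "yaw": 2.8}, {"dp": [2, 5.5, 40], "yaw": 2.8}, {"dp": [2, 5.5, 80], "yaw": 2.8}, {"dp": [2, 5.5, 105], "yaw": 2.8}, {"dp": [2, 5.5, 119], "yaw": 2.8}, {"dp": [2, 5.5, 119], "yaw": 2.8}, {"dp": [2, 5.5, 119], "yaw": 2.8}]'

```text
clock: 23.3
eef_pos: [583.5, -221.0, 171.7]
tcp_rot: [3.14, 0.0, 1.432]
contact_force: [0.4, 0.2, 0.5]
opening: 0.651
grasp_force: 0.0
```

```bash
python3 - <<'E'
from h import *
np.set_printoptions(precision=1,suppress=True)
s=r.sense();print(s['eef_pos'],s['tcp_rot'],s['contact_force'])
c=r.get_calibration("wrist");im=r.grab_frame("wrist")
hsv=cv2.cvtColor(im,cv2.COLOR_RGB2HSV);m=cv2.inRange(hsv,(0,150,70),(6,255,255))|cv2.inRange(hsv,(174,150,70),(180,255,255))
n,l,st,ce=cv2.connectedComponentsWithStats(m)
for i in range(1,n):
    if st[i,4]>300: print("wr",st[i],ce[i],onz(c,ce[i],177))
for z in(170,177,184): print("pred",z,proj(c,w(25,-160,z)),proj(c,w(25,-228,z)))
im2=r.grab_frame("side")
cv2.imwrite("pics/k6.png",np.hstack([cv2.resize(im[:,:,::-1],(480,300)),cv2.resize(im2[80:180,240:346,::-1],(318,300),interpolation=2)]))
E
```

```text
[ 583.5 -221.   171.7] [3.1 0.  1.4] [0.4 0.2 0.5]
wr [ 295  196   40   97 2565] [311.3 235.9] [ 584.1 -200.7  177. ]
wr [   1  262  125   77 5313] [ 59.7 299.9] [ 454.4 -218.6  177. ]
pred 170 [314.3 181.3] [314.3 308.5]
pred 177 [314.2 185.7] [314.2 317.6]
pred 184 [314.1 190.6] [314.1 327.4]
```

View pics/k6.png

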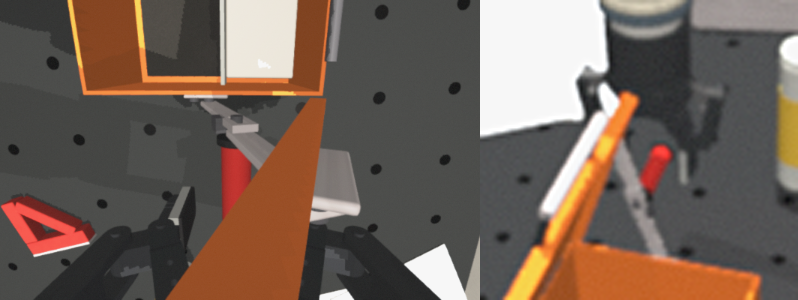

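Jaws straddle the red grip (wrist px (314,~240)) and there is no contact force. Closing gently.

Request:
carry_out --targets '[{"dp": [0, 0, 0], "yaw": 0}, {"dp": [0, 0, 0], "yaw": 0}, {"dp": [0, 0, 0], "yaw": 0}, {"dp": [0, 0, 0], "yaw": 0}, {"dp": [0, 0, 0], "yaw": 0}]' --fingers -1 --grip_force 25

```text
clock: 24.02
eef_pos: [582.9, -220.7, 170.8]
tcp_rot: [3.141, 0.0, 1.432]
contact_force: [-0.7, 0.1, 3.6]
opening: 0.197
grasp_force: 26.9
```

Gripped. Lifting along the stay while feeling the force.

Request:
carry_out --targets '[{"dp": [0, 0.4, -1], "yaw": 0}, {"dp": [0, 0.7, -2], "yaw": 0}, {"dp": [0, 1, -3], "yaw": 0}, {"dp": [0, 1, -3], "yaw": 0}]'

```text
clock: 24.52
eef_pos: [583.5, -220.9, 173.3]
tcp_rot: [-3.141, 0.0, 1.432]
contact_force: [-0.9, -1.3, -4.5]
opening: 0.192
grasp_force: 26.4
```

Request:
carry_out --targets '[{"dp": [0, 0.4, -1], "yaw": 0}, {"dp": [0, 0.7, -2], "yaw": 0}, {"dp": [0, 0.7, -2], "yaw": 0}]'

```text
clock: 24.9
eef_pos: [584.6, -221.0, 175.8]
tcp_rot: [3.141, 0.0, 1.432]
contact_force: [-1.3, -1.4, -3.6]
opening: 0.196
grasp_force: 26.4
```

```bash
python3 -c "
from h import *
rep()"
```

```text
(array([295.90384615, 134.92307692]), array([293, 128,   7,  14,  52], dtype=int32), array([ 29.38791014, 182.38861853]))
[ 584.6 -221.   175.8] chest x 27.1 Fx -0.3263007667956527 Fz -3.5361647453126155
```

Request:
carry_out --targets '[{"dp": [0, 0.3, -1], "yaw": 0}, {"dp": [0, 0.4, -1.4], "yaw": 0}, {"dp": [0, 0.4, -1.4], "yaw": 0}]'

```text
clock: 25.32
eef_pos: [584.9, -221.0, 177.1]
tcp_rot: [3.141, 0.0, 1.432]
contact_force: [-1.8, -3.6, -4.0]
opening: 0.196
grasp_force: 26.4
```

Request:
carry_out --targets '[{"dp": [0, 0.2, -0.8], "yaw": 0}, {"dp": [0, 0.2, -0.8], "yaw": 0}]'

```text
clock: 25.58
eef_pos: [585.1, -221.1, 177.9]
tcp_rot: [3.141, 0.0, 1.432]
contact_force: [-0.9, -2.3, -3.2]
opening: 0.198
grasp_force: 26.4
```

Request:
carry_out --targets '[{"dp": [0, 0.2, -0.8], "yaw": 0}, {"dp": [0, 0.2, -0.8], "yaw": 0}]'

```text
clock: 25.82
eef_pos: [585.3, -221.1, 178.7]
tcp_rot: [3.141, 0.0, 1.432]
contact_force: [-0.2, -2.6, -2.7]
opening: 0.196
grasp_force: 26.4
```

Request:
carry_out --targets '[{"dp": [0, 0.2, -0.7], "yaw": 0}, {"dp": [0, 0.2, -0.7], "yaw": 0}]'

```text
clock: 26.08
eef_pos: [585.1, -221.1, 179.0]
tcp_rot: [-3.141, 0.0, 1.432]
contact_force: [-1.6, -3.4, -6.0]
opening: 0.197
grasp_force: 26.2
```

```bash
python3 -c "
from h import *
rep()"
```

```text
(array([295.58823529, 134.29411765]), array([293, 127,   6,  14,  51], dtype=int32), array([ 30.21145294, 184.4398969 ]))
[ 585.1 -221.1  179. ] chest x 27.5 Fx -1.992369388351488 Fz -6.382706712959382
```

Taut felt (Fz −2.7 → −6.4 N, motion stalls). Now computing the fold arc about the foot.

```bash
cat >> h.py <<'E'
def arc(F,start,phis,rs):
    for f,q in zip(phis,rs):
        a=np.radians(f); p=np.array([F[0]+q*np.sin(a),F[1]+q*np.cos(a)]); d=p-start
        print(f,round(q,1),'dp y %.1f z %.1f'%(d[0],-d[1]))
E
python3 - <<'E'
from h import *
F=(4,95.3)
arc(F,np.array([27.6,179.2]),[15.7,14,12,9,6,3,0,-3,-6],[86.2,86.2,86,86,85.5,85,84.5,84,83.5])
E
```

```text
15.7 86.2 dp y -0.3 z 0.9
14 86.2 dp y -2.7 z 0.3
12 86 dp y -5.7 z -0.2
9 86 dp y -10.1 z -1.0
6 85.5 dp y -14.7 z -1.1
3 85 dp y -19.2 z -1.0
0 84.5 dp y -23.6 z -0.6
-3 84 dp y -28.0 z 0.0
-6 83.5 dp y -32.3 z 0.9
```

Request:
carry_out --targets '[{"dp": [0, -0.3, 0.7], "yaw": 0}, {"dp": [0, -1.5, 0.5], "yaw": 0}, {"dp": [0, -3, 0.3], "yaw": 0}, {"dp": [0, -5.7, -0.2], "yaw": 0}, {"dp": [0, -5.7, -0.2], "yaw": 0}]' --grip_force 35

```text
clock: 26.75
eef_pos: [579.6, -220.2, 179.6]
tcp_rot: [-3.142, -0.0, 1.432]
contact_force: [-0.9, -2.4, -3.8]
opening: 0.195
grasp_force: 36.5
```

```bash
python3 -c "
from h import *
rep()"
```

```text
(array([297.56, 134.2 ]), array([295, 127,   6,  14,  50], dtype=int32), array([ 24.3597424 , 185.95252628]))
[ 579.6 -220.2  179.6] chest x 22.0 Fx -1.0631621427626883 Fz -2.9141366325198774
```

Folding freely. Continue the arc.

```bash
python3 - <<'E'
from h import *
F=(4,95.3)
ph=[9,6,3,0,-3,-6,-9.5,-13,-16.5,-20,-23.5,-27]
arc(F,np.array([21.9,179.4]),ph,np.interp(ph,[-12,10],[83,86])[:])
E
```

```text
9 85.9 dp y -4.5 z -0.7
6 85.5 dp y -9.0 z -0.9
3 85.0 dp y -13.4 z -0.8
0 84.6 dp y -17.9 z -0.5
-3 84.2 dp y -22.3 z -0.0
-6 83.8 dp y -26.7 z 0.7
-9.5 83.3 dp y -31.7 z 1.9
-13 83.0 dp y -36.6 z 3.2
-16.5 83.0 dp y -41.5 z 4.5
-20 83.0 dp y -46.3 z 6.1
-23.5 83.0 dp y -51.0 z 8.0
-27 83.0 dp y -55.6 z 10.1
```

Request:
carry_out --targets '[{"dp": [0, -4.5, -0.7], "yaw": 0}, {"dp": [0, -9, -0.9], "yaw": 0}, {"dp": [0, -13.4, -0.8], "yaw": 0}, {"dp": [0, -17.9, -0.5], "yaw": 0}, {"dp": [0, -22.3, 0], "yaw": 0}, {"dp": [0, -26.7, 0.7], "yaw": 0}, {"dp": [0, -31.7, 1.9], "yaw": 0}, {"dp": [0, -31.7, 1.9], "yaw": 0}]'

```text
clock: 27.8
eef_pos: [547.1, -215.5, 177.9]
tcp_rot: [-3.14, -0.0, 1.432]
contact_force: [-6.0, 0.2, 9.5]
opening: 0.191
grasp_force: 37.7
```

```bash
python3 - <<'E'
from h import *
rep()
F=(4,95.3)
ph=[-13,-16.5,-20,-23.5,-27,-30.5,-34,-37.5,-41,-44.5,-48]
arc(F,np.array([21.9-31.7,179.4-1.9]),ph,[83]*12)
E
```

```text
(array([308.94736842, 136.43859649]), array([306, 129,   7,  15,  57], dtype=int32), array([ -8.76857581, 184.81312542]))
[ 547.3 -215.5  178. ] chest x -10.7 Fx -4.393606399216031 Fz 1.331849309951986
-13 83 dp y -4.9 z 1.3
-16.5 83 dp y -9.8 z 2.6
-20 83 dp y -14.6 z 4.2
-23.5 83 dp y -19.3 z 6.1
-27 83 dp y -23.9 z 8.2
-30.5 83 dp y -28.3 z 10.7
-34 83 dp y -32.6 z 13.4
-37.5 83 dp y -36.7 z 16.4
-41 83 dp y -40.7 z 19.6
-44.5 83 dp y -44.4 z 23.0
-48 83 dp y -47.9 z 26.7
```

Request:
carry_out --targets '[{"dp": [0, -4.9, 0.5], "yaw": 0}, {"dp": [0, -9.8, 1.6], "yaw": 0}, {"dp": [0, -14.8, 3.2], "yaw": 0}, {"dp": [0, -14.8, 3.2], "yaw": 0}, {"dp": [0, -14.8, 3.2], "yaw": 0}]'

```text
clock: 28.48
eef_pos: [532.4, -213.4, 173.8]
tcp_rot: [-3.139, -0.001, 1.432]
contact_force: [-6.2, 0.5, 4.6]
opening: 0.195
grasp_force: 37.2
```

```bash
python3 - <<'E'
from h import *
rep()
E
```

```text
(array([314.21311475, 138.44262295]), array([311, 131,   7,  15,  61], dtype=int32), array([-23.92349047, 180.86811197]))
[ 532.4 -213.4  173.9] chest x -25.7 Fx -5.690396728642568 Fz 3.8326650644836393
```

Request:
carry_out --targets '[{"dp": [0, -0.3, -1], "yaw": 0}, {"dp": [0, -0.7, -2], "yaw": 0}, {"dp": [0, -0.7, -2], "yaw": 0}]'

```text
clock: 28.9
eef_pos: [532.8, -213.5, 176.0]
tcp_rot: [-3.141, -0.0, 1.432]
contact_force: [-2.5, -0.4, -4.2]
opening: 0.194
grasp_force: 36.5
```

```bash
python3 - <<'E'
from h import *
rep()
E
```

```text
(array([313.94827586, 137.98275862]), array([311, 130,   7,  15,  58], dtype=int32), array([-23.18755041, 182.33792006]))
[ 532.9 -213.5  176. ] chest x -25.2 Fx -1.3318371525583084 Fz -3.838632060722118
```

```bash
python3 - <<'E'
from h import *
F=(-4.5,97.8)
ph=[-17,-20,-23.5,-27,-30.5,-34,-37.5,-41]
arc(F,np.array([-25.3,176.2]),ph,[81.5,82.2,83]+[83]*9)
E
```

```text
-17 81.5 dp y -3.0 z 0.5
-20 82.2 dp y -7.3 z 1.2
-23.5 83 dp y -12.3 z 2.3
-27 83 dp y -16.9 z 4.4
-30.5 83 dp y -21.3 z 6.9
-34 83 dp y -25.6 z 9.6
-37.5 83 dp y -29.7 z 12.6
-41 83 dp y -33.7 z 15.8
```

Request:
carry_out --targets '[{"dp": [0, -3, 0.5], "yaw": 0}, {"dp": [0, -7.3, 1.2], "yaw": 0}, {"dp": [0, -12.3, 2.3], "yaw": 0}, {"dp": [0, -16.9, 4.4], "yaw": 0}, {"dp": [0, -21.3, 6.9], "yaw": 0}, {"dp": [0, -21.3, 6.9], "yaw": 0}, {"dp": [0, -21.3, 6.9], "yaw": 0}]'

```text
clock: 29.82
eef_pos: [512.0, -210.6, 169.4]
tcp_rot: [-3.141, -0.0, 1.432]
contact_force: [0.3, 4.6, -6.5]
opening: 0.197
grasp_force: 36.2
```

```bash
python3 - <<'E'
from h import *
rep()
F=(-4.5,97.8)
ph=[-34,-37.5,-41,-44.5,-48,-51.5,-55,-58.5,-62]
arc(F,np.array([-25.3-21.3,176.2-6.9]),ph,[83]*12)
E
```

```text
(array([321.23809524, 141.03174603]), array([318, 133,   7,  16,  63], dtype=int32), array([-44.14312283, 175.91128051]))
[ 512.  -210.6  169.4] chest x -46.3 Fx -0.7842183602067587 Fz -7.5481179937384235
-34 83 dp y -4.3 z 2.7
-37.5 83 dp y -8.4 z 5.7
-41 83 dp y -12.4 z 8.9
-44.5 83 dp y -16.1 z 12.3
-48 83 dp y -19.6 z 16.0
-51.5 83 dp y -22.9 z 19.8
-55 83 dp y -25.9 z 23.9
-58.5 83 dp y -28.7 z 28.1
-62 83 dp y -31.2 z 32.5
```

Request:
carry_out --targets '[{"dp": [0, -4.3, 2.7], "yaw": 0}, {"dp": [0, -8.4, 5.7], "yaw": 0}, {"dp": [0, -12.4, 8.9], "yaw": 0}, {"dp": [0, -16.1, 12.3], "yaw": 0}, {"dp": [0, -19.6, 16], "yaw": 0}, {"dp": [0, -19.6, 16], "yaw": 0}]'

```text
clock: 30.62
eef_pos: [493.0, -207.8, 153.3]
tcp_rot: [3.141, -0.001, 1.432]
contact_force: [3.0, 6.7, -8.6]
opening: 0.195
grasp_force: 36.0
```

```bash
python3 - <<'E'
from h import *
rep()
E
```

```text
(array([327.96969697, 146.36363636]), array([324, 139,   8,  16,  66], dtype=int32), array([-63.53091479, 160.95907336]))
[ 493.2 -207.8  153.4] chest x -65.3 Fx 2.5033918826007526 Fz -7.784525977266662
```

Request:
carry_out --targets '[{"dp": [0, 1, 1], "yaw": 0}, {"dp": [0, 2, 2], "yaw": 0}, {"dp": [0, 2, 2], "yaw": 0}]'

```text
clock: 31.05
eef_pos: [494.3, -208.0, 151.5]
tcp_rot: [-3.141, -0.001, 1.432]
contact_force: [-1.6, 6.6, -4.9]
opening: 0.194
grasp_force: 36.4
```

```bash
python3 - <<'E'
from h import *
rep()
E
```

```text
(array([327.48333333, 146.83333333]), array([324, 139,   8,  16,  60], dtype=int32), array([-62.12618814, 158.96344542]))
[ 494.3 -208.   151.5] chest x -64.2 Fx -2.9877757578604536 Fz -4.5062943653734875
```

```bash
python3 - <<'E'
from h import *
F=(0.4,96.3)
ph=[-52,-55,-58,-61,-64,-67,-70,-73]
arc(F,np.array([-63.8,151.3]),ph,[84.3]*12)
E
```

```text
-52 84.3 dp y -2.2 z 3.1
-55 84.3 dp y -4.9 z 6.6
-58 84.3 dp y -7.3 z 10.3
-61 84.3 dp y -9.5 z 14.1
-64 84.3 dp y -11.6 z 18.0
-67 84.3 dp y -13.4 z 22.1
-70 84.3 dp y -15.0 z 26.2
-73 84.3 dp y -16.4 z 30.4
```

Request:
carry_out --targets '[{"dp": [0, -2.2, 3.1], "yaw": 0}, {"dp": [0, -4.9, 6.6], "yaw": 0}, {"dp": [0, -7.3, 10.3], "yaw": 0}, {"dp": [0, -9.5, 14.1], "yaw": 0}, {"dp": [0, -11.6, 18], "yaw": 0}, {"dp": [0, -11.6, 18], "yaw": 0}, {"dp": [0, -11.6, 18], "yaw": 0}]'

```text
clock: 31.98
eef_pos: [482.4, -206.3, 133.3]
tcp_rot: [-3.14, -0.001, 1.432]
contact_force: [-3.3, 5.9, -5.2]
opening: 0.195
grasp_force: 36.4
```

```bash
python3 - <<'E'
from h import *
rep()
F=(0.4,96.3)
ph=[-67,-70,-73,-76,-79,-82,-85,-88,-91,-94]
arc(F,np.array([-63.8-11.6,151.3-18]),ph,[84]*12)
E
```

```text
(array([331.92156863, 152.15686275]), array([330, 145,   5,  16,  51], dtype=int32), array([-75.09247104, 142.38780078]))
[ 482.4 -206.3  133.4] chest x -76.2 Fx -3.4441824282348876 Fz -5.299075055944582
-67 84 dp y -1.5 z 4.2
-70 84 dp y -3.1 z 8.3
-73 84 dp y -4.5 z 12.4
-76 84 dp y -5.7 z 16.7
-79 84 dp y -6.7 z 21.0
-82 84 dp y -7.4 z 25.3
-85 84 dp y -7.9 z 29.7
-88 84 dp y -8.1 z 34.1
-91 84 dp y -8.2 z 38.5
-94 84 dp y -8.0 z 42.9
```

Request:
carry_out --targets '[{"dp": [0, -1.5, 4.2], "yaw": 0}, {"dp": [0, -3.1, 8.3], "yaw": 0}, {"dp": [0, -4.5, 12.4], "yaw": 0}, {"dp": [0, -5.7, 16.7], "yaw": 0}, {"dp": [0, -6.7, 21], "yaw": 0}, {"dp": [0, -7.4, 25.3], "yaw": 0}, {"dp": [0, -7.4, 25.3], "yaw": 0}]'

```text
clock: 32.9
eef_pos: [474.8, -205.2, 107.7]
tcp_rot: [-3.139, -0.001, 1.432]
contact_force: [-2.6, 7.0, -5.3]
opening: 0.192
grasp_force: 36.3
```

```bash
python3 - <<'E'
from h import *
s=r.sense();q=s['eef_pos'][:2]-CH;f=s['contact_force'];print(s['eef_pos'],"x",q[0]*np.cos(CY)+q[1]*np.sin(CY),f,f[0]*np.cos(CY)+f[1]*np.sin(CY))
F=(0.4,96.3)
ph=[-85,-88,-91,-94,-97,-100,-103,-106,-109]
arc(F,np.array([-63.8-11.6-7.4,151.3-18-25.3]),ph,[84]*12)
E
```

```text
[ 474.82663066 -205.16105317  107.70336785] x -83.87807191468308 [-2.62093664  7.03723178 -5.29221075] -3.5863439043318768
-85 84 dp y -0.5 z 4.4
-88 84 dp y -0.7 z 8.8
-91 84 dp y -0.8 z 13.2
-94 84 dp y -0.6 z 17.6
-97 84 dp y -0.2 z 21.9
-100 84 dp y 0.5 z 26.3
-103 84 dp y 1.4 z 30.6
-106 84 dp y 2.5 z 34.9
-109 84 dp y 3.8 z 39.0
```

Request:
carry_out --targets '[{"dp": [0, -0.5, 4.4], "yaw": 0}, {"dp": [0, -0.7, 8.8], "yaw": 0}, {"dp": [0, -0.8, 13.2], "yaw": 0}, {"dp": [0, -0.6, 17.6], "yaw": 0}, {"dp": [0, -0.2, 21.9], "yaw": 0}, {"dp": [0, 0.5, 26.3], "yaw": 0}, {"dp": [0, 0.5, 26.3], "yaw": 0}]'

```text
clock: 33.78
eef_pos: [475.5, -205.3, 81.4]
tcp_rot: [-3.139, -0.001, 1.432]
contact_force: [-2.8, 6.9, -6.2]
opening: 0.194
grasp_force: 36.3
```

```bash
python3 - <<'E'
from h import *
s=r.sense();q=s['eef_pos'][:2]-CH;f=s['contact_force'];print(s['eef_pos'],"x",q[0]*np.cos(CY)+q[1]*np.sin(CY),f,f[0]*np.cos(CY)+f[1]*np.sin(CY))
F=(0.4,96.3)
ph=[-102.5,-105,-107.5,-110,-112.5,-115,-117.5,-120,-122.5,-125,-127.5,-130,-132.5]
arc(F,np.array([-63.8-11.6-7.4+.5,151.3-18-25.3-26.3]),ph,[84]*13)
cs=r.get_calibration("side"); im=r.grab_frame("side");cv2.imwrite("pics/m.png",im[:,:,::-1])
hsv=cv2.cvtColor(im,cv2.COLOR_RGB2HSV);m=cv2.inRange(hsv,(8,150,235),(25,255,255));m[:,:180]=0;m[:,400:]=0
ct=max(cv2.findContours(m,0,1)[0],key=cv2.contourArea);print("lid quad",cv2.approxPolyDP(ct,6,True)[:,0].tolist(),cv2.contourArea(ct))
E
```

```text
[ 475.49378993 -205.27559326   81.37888237] x -83.20142961185546 [-2.8261529   6.92741006 -6.24046703] -3.7740388464497623
-102.5 84 dp y 0.7 z 3.6
-105 84 dp y 1.6 z 7.1
-107.5 84 dp y 2.6 z 10.7
-110 84 dp y 3.8 z 14.1
-112.5 84 dp y 5.1 z 17.5
-115 84 dp y 6.6 z 20.9
-117.5 84 dp y 8.2 z 24.2
-120 84 dp y 10.0 z 27.4
-122.5 84 dp y 11.9 z 30.5
-125 84 dp y 13.9 z 33.6
-127.5 84 dp y 16.1 z 36.5
-130 84 dp y 18.4 z 39.4
-132.5 84 dp y 20.8 z 42.1
lid quad [[270, 158], [229, 233], [302, 240], [333, 161]] 5418.5
```

Request:
carry_out --targets '[{"dp": [0, 0.7, 3.6], "yaw": 0}, {"dp": [0, 1.6, 7.1], "yaw": 0}, {"dp": [0, 2.6, 10.7], "yaw": 0}, {"dp": [0, 3.8, 14.1], "yaw": 0}, {"dp": [0, 5.1, 17.5], "yaw": 0}, {"dp": [0, 6.6, 20.9], "yaw": 0}, {"dp": [0, 6.6, 20.9], "yaw": 0}]'

```text
clock: 34.7
eef_pos: [482.4, -206.3, 60.6]
tcp_rot: [-3.14, -0.001, 1.432]
contact_force: [-1.2, 6.0, -6.2]
opening: 0.193
grasp_force: 36.2
```

```bash
cat >>h.py <<'E'
def rep2():
    s=r.sense();q=s['eef_pos'][:2]-CH;f=s['contact_force'];print(s['eef_pos'],"x",q[0]*np.cos(CY)+q[1]*np.sin(CY),f,f[0]*np.cos(CY)+f[1]*np.sin(CY))
    im=r.grab_frame("side")
    hsv=cv2.cvtColor(im,cv2.COLOR_RGB2HSV);m=cv2.inRange(hsv,(8,150,235),(25,255,255));m[:,:180]=0;m[:,400:]=0
    ct=max(cv2.findContours(m,0,1)[0],key=cv2.contourArea);print("lid quad",cv2.approxPolyDP(ct,6,True)[:,0].tolist(),cv2.contourArea(ct))
E
python3 -c "
from h import *
rep2()"
```

```text
[ 482.41325    -206.29507714   60.60235601] x -76.20735390579222 [-1.21762492  5.95205687 -6.23177974] -2.0441296218047236
lid quad [[269, 159], [229, 233], [303, 246], [334, 167]] 5736.5
```

Request:
carry_out --targets '[{"dp": [0, 0.8, 1.6], "yaw": 0}, {"dp": [0, 1.6, 3.3], "yaw": 0}, {"dp": [0, 2.5, 4.9], "yaw": 0}, {"dp": [0, 3.4, 6.5], "yaw": 0}, {"dp": [0, 4.3, 8], "yaw": 0}, {"dp": [0, 4.3, 8], "yaw": 0}]'

```text
clock: 35.5
eef_pos: [486.9, -207.0, 52.8]
tcp_rot: [-3.141, -0.001, 1.432]
contact_force: [-0.9, 6.5, -7.4]
opening: 0.196
grasp_force: 36.2
```

```bash
python3 -c "
from h import *
rep2()"
```

```text
[ 486.87443357 -206.95701236   52.78040153] x -71.69740914469877 [-0.91666011  6.52793311 -7.42969178] -1.8273090161849639
lid quad [[269, 159], [230, 234], [304, 248], [334, 170]] 5824.5
```

Request:
carry_out --targets '[{"dp": [0, 0.8, 1.1], "yaw": 0}, {"dp": [0, 1.6, 2.2], "yaw": 0}, {"dp": [0, 2.4, 3.3], "yaw": 0}, {"dp": [0, 3.2, 4.4], "yaw": 0}, {"dp": [0, 3.2, 4.4], "yaw": 0}]'

```text
clock: 36.17
eef_pos: [490.2, -207.4, 48.4]
tcp_rot: [-3.141, -0.0, 1.432]
contact_force: [0.0, 6.3, -6.7]
opening: 0.194
grasp_force: 36.2
```

```bash
python3 -c "
from h import *
rep2()"
```

```text
[ 490.18307723 -207.43008091   48.41888776] x -68.35511770050202 [ 0.02912811  6.25690936 -6.67214445] -0.8527687220784121
lid quad [[269, 159], [230, 234], [304, 249], [334, 171]] 5867.0
```

Request:
carry_out --targets '[{"dp": [0, 0.8, 1], "yaw": 0}, {"dp": [0, 1.6, 2], "yaw": 0}, {"dp": [0, 2.4, 3], "yaw": 0}, {"dp": [0, 2.4, 3], "yaw": 0}]'

```text
clock: 36.72
eef_pos: [493.5, -207.9, 46.0]
tcp_rot: [3.14, -0.0, 1.432]
contact_force: [1.4, 7.4, -3.2]
opening: 0.196
grasp_force: 36.5
```

```bash
python3 -c "
from h import *
rep2()"
```

```text
[ 493.54435228 -207.93543044   46.0077754 ] x -64.95617151319388 [ 1.40835021  7.38722352 -3.16002615] 0.35343112831503776
lid quad [[269, 159], [230, 234], [303, 250], [334, 171]] 5887.5
```

Request:
carry_out --targets '[{"dp": [0, 0, 0.5], "yaw": 0}, {"dp": [0, 0, 0.8], "yaw": 0}, {"dp": [0, 0, 0.8], "yaw": 0}]'

```text
clock: 37.15
eef_pos: [494.2, -208.0, 45.6]
tcp_rot: [3.139, -0.0, 1.432]
contact_force: [1.1, 9.0, 0.8]
opening: 0.195
grasp_force: 36.8
```

```bash
python3 -c "
from h import *
rep2()"
```

```text
[ 494.16879633 -208.04468157   45.64774322] x -64.3225635120826 [1.06581844 8.95936057 0.7570844 ] -0.20719946733637995
lid quad [[269, 159], [230, 234], [303, 250], [334, 171]] 5889.5
```

Lid is shut: its outline matches the first picture and its load is off the grip. Releasing and retreating straight up.

Request:
carry_out --targets '[{"dp": [0, 0, 0], "yaw": 0}, {"dp": [0, 0, 0], "yaw": 0}, {"dp": [0, 0, 0], "yaw": 0}, {"dp": [0, 0, 0], "yaw": 0}]' --fingers 0.2

```text
clock: 37.7
eef_pos: [492.7, -208.3, 44.9]
tcp_rot: [3.141, 0.0, 1.432]
contact_force: [-0.5, 0.7, 0.0]
opening: 0.598
grasp_force: 0.0
```

Request:
carry_out --targets '[{"dp": [0, 0, -10], "yaw": 0}, {"dp": [0, 0, -30], "yaw": 0}, {"dp": [0, 0, -70], "yaw": 0}, {"dp": [0, 0, -130], "yaw": 0}, {"dp": [0, 0, -190], "yaw": 0}, {"dp": [0, 0, -220], "yaw": 0}, {"dp": [0, 0, -220], "yaw": 0}]'

```text
clock: 38.58
eef_pos: [493.8, -208.6, 268.2]
tcp_rot: [3.136, 0.002, 1.432]
contact_force: [-0.1, -0.2, -0.3]
opening: 0.597
grasp_force: 0.0
```

```bash
python3 -c "
from h import *
rep2()"
```

```text
[ 493.81877109 -208.64867438  268.17007162] x -64.5839934520329 [-0.07347518 -0.17170765 -0.30476359] -0.048548343937810406
lid quad [[269, 159], [230, 234], [303, 250], [334, 171]] 5881.5
```

```bash
python3 -c "
from rig import r
print(r.sign_off())"
```

```text
the job is handed in; nothing more can be done
None
```

The job is handed in at about 39 s: the lid was raised until the stay locked, the copper nozzle was set down upright in the front bay, and the stay was unlocked and folded by its grip to let the lid down until it was fully shut, though I did not check directly that the foot bracket never slipped.

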